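# Fit the right divider in the bread bin

## Task

Three white dividers in the wooden rack look alike, but only the 12 mm thick one belongs in the green bread bin: pinch them to find it by its thickness. Press it gently down between the steel cheek and the blue spring clip until it stands on the bin's floor, without ever forcing the thicker one into the clip, then slide it along the slot so that its end pushes the orange stop fully in, with no hard shove, and let go. Do not push the stop with the fingers, and leave the two mugs and the jam jar where they are.

Things in the scene. Friction and masses are not known exactly. Their poses are not given: they have to be found in the camera images.
- rack: Fixed wooden rack, 180 (x) x 190 (y) mm; origin at the centre of its underside, its floor 8 mm up. Three slots run along its x, at y = +65, 0 and -65 mm, each 19 mm wide between fences that reach 48 mm above the table. One white plastic divider stands upright in each slot; 9, 12 and 15 mm thick, in an order that changes every time.
- place_a (a point): Middle of the slot at rack y = +65 mm, on its floor; axes as the rack's. A divider stands here: 140 mm long (along rack x), 120 mm high from this point, its thickness across the slot (rack y), 0.1 to 0.25 kg; its middle is anywhere within 10 mm of this point lengthwise.
- place_b (a point): The same for the slot at rack y = 0, with another divider.
- place_c (a point): The same for the slot at rack y = -65 mm, with another divider.
- bin: Fixed green open bread bin, 240 (x) x 200 (y) x 60 mm high, walls and floor 5 mm; origin at the centre of its underside. The divider stands in it along its x axis, held in the middle between a fixed steel cheek (on the +y side) and a blue spring clip (on the -y side).
- slot (a point): Point on the bin's floor under the middle of the steel cheek's face, in the plane of that face (it looks to the bin's -y); axes as the bin's. The seated divider lies against this plane on its -y side, bottom at this height. Cheek and clip: 100 mm long along x, centred here, faces upright to 30 mm above the floor, then lips leaning out 18 degrees (8 mm out on each side at 55 mm).
- clip (a joint): Blue spring clip, sliding along the bin's -y: 0 at rest, when 6.5 mm of gap is left between it and the steel cheek; it grows as the clip is pushed away (m), so it reads the held thickness minus 6.5 mm (5.5 mm with the right divider). Travel 12 mm; spring 1.35 N at rest plus 0.3 N per mm.
- stop (a joint): Orange end stop, sliding along the bin's +x: 0 at the start, 8 mm is fully in (hard end). It yields at about 2.5 N and stays where it is pushed to.
- stop_face (a point): Middle of the orange stop's face that meets the divider's end. At the start it is 85 mm from the middle of the bin along the bin's +x, 5.5 mm above the bin's floor; it moves with the stop. The stop is 30 mm wide and its working face is only 1.5 to 9.5 mm above the floor, so a divider that is not down on the floor passes over it.
- teal_mug: Teal mug, 82 mm wide, 95 mm high, standing; origin at the centre of its underside. Bystander.
- white_mug: White mug, 82 mm wide, 85 mm high, standing; origin at the centre of its underside. Bystander.
- jam_jar: Jam jar with yellow cap, 60 mm wide, 70 mm high; origin at the centre of its underside. Bystander.

How it is judged:
On the way:
1. a 12 mm divider stands between cheek and clip, the stop not yet pushed in (clip 4.2 to 6.8 mm, stop under 3 mm) (value of joint clip between 0.0042 and 0.0068 m and value of joint stop below 0.003 m), for 0.2 s.
At the end, for the whole second after the job is handed in: The clip holds the 12 mm divider (clip joint 4.2 to 6.8 mm, at rest) and the stop is pushed in by more than 6 of its 8 mm; the robot has let go (value of joint clip between 0.0042 and 0.0068 m and value of joint stop above 0.006 m and velocity of joint clip between -0.005 and 0.005 m/s); the robot touches nothing.
It fails at once if the clip is overstretched beyond 7.7 mm (the 15 mm divider forced in) (value of joint clip above 0.0077 m).
It fails at once if the stop is shoved with more than 25 N (contact force between stop and anything else above 25 N).
It fails at once if the fingers push the stop (contact force between stop and the fingers above 2 N).
It fails at once if the bin, with clip and stop, is pressed with more than 60 N in all (contact force between bin and anything else above 60 N).
It fails at once if a mug or the jar is moved more than 30 mm (distance of any of teal_mug, white_mug, jam_jar from where it was at the start of the episode above 0.03 m).
It also fails if it takes over 72 s, if anything falls off the work surface, if the arm or the gripper's body presses on something with over 40 N, if the wrist force passes 120 N, or if a joint passes its speed limit or range.

## Robot

A 7-joint arm with a two-finger parallel gripper is mounted at the origin on the work surface. World frame = base frame: x ahead of the robot, y to its left, z up, the work surface at z = 0. Lengths are in m, angles in rad, forces in N, time in s.
With the tool pointing down it reaches from about 0.425 to 0.875 m from the base axis. Payload 4.7 kg.
Tool frame: the origin (TCP) lies midway between the tips of the shut fingers; the grasp point (between the pads) lies 19 mm behind it; z points along the fingers, y is the line along which they close (so a half turn about z gives the same grasp; the last joint's range is limited). The gripper opens to 87 mm and grips with 3 to 60 N. Pads are 19 mm wide; open, the fingers measure 117 mm over their backs; the gripper's body (75 mm by 190 mm) begins 51 mm behind the grasp point.
Start: joints at [-1.146, 0.321, -0.07, 1.45, 0.023, 1.371, -0.057], TCP at [0.26, 0.596, 0.223] pointing down, gripper open.
Joint ranges: [-2.86, 2.86], [-0.3, 2.09], [-1.38, 1.24], [0.06, 2.45], [-1.56, 4.7], [0.09, 2.05], [-2.69, 2.69]. Speed limits (rad/s): [2.57, 2.57, 3.14, 3.14, 3.14, 3.14, 3.14].

## Interface

Orientations are given as a rotation vector (axis times angle).
In Python, from bench import ctrl gives the robot as it stands. The module is installed in compiled form; this text tells all that it offers.
- The arm moves only by the shell command python3 -m handwheel 'ROWS' [FORCE]. ROWS is JSON, a list of rows, each a list of 7 numbers: the finger opening in m, from 0 to 0.087, then the shift along the tool's x, y, z in m, then the turn, a rotation vector about the tool's x, y, z in degrees. A call has 1 to 12 rows; each row shifts and turns the commanded pose from where the row before left it, along the tool's axes as they then stand; what a row does not reach is not made up. A row lasts 1/8 s, in which the tool goes at most 62.5 mm and 10.7 degrees, less where a joint would pass 70% of its speed; a pose out of reach is approached as far as the arm can. A call is refused whole if a number of a shift passes 0.0625 or a number of a turn 10.7, either way. A call with a gripper value outside its range is refused whole. The fingers move at their own pace and stop on an object; FORCE is the grip in N (left out, the last holds). Time passes only in rows, so rows that do not move let the fingers close. It gives the time, the measured TCP pose, the force, the opening and the grip force at its end, in the units of the state.
- ctrl.get_state(): the state, without advancing time (a new reading comes with each control period).
- ctrl.get_image(name): name is "scene" or "top"; returns (picture, depth): 420x560x3 uint8, blue, green, red; 420x560 float32, m along the optical axis (not along the pixel's ray), 0 where there is no reading.
- ctrl.camera_info(name): a dict with "intrinsics" (3x3 intrinsics, pixels), "R" (3x3) and "t" (3): a world point X has camera coordinates R X + t. Camera axes: x right, y down, z forward; pixel columns grow to the right and rows downward; lengths in m; the calibration is good to about 2 mm. A picture is of the moment at which its call begins. camera_info takes no time and is no camera call.
- ctrl.close_job(): hands the job in; it is judged then, once.
The state is a dict: "time": time; "joint_positions": joint angles; "qd": joint speeds; "joint_torque": joint torques, N m; "position": TCP position; "tool_rot": TCP orientation; "ft_force": force on the tool from outside, world axes, zero at the start; "torque": the same for the moment, N m; "grip_width": opening from 0.0 (shut) to 1.0 (fully open); "grip_force": force on a finger pad.
Only numpy, scipy, OpenCV 4.12 (cv2) and the standard library are available. Lean on these libraries where they do the work, as an engineer would, in place of code of your own. Each camera call takes 0.05 s, during which the arm holds its last target. There are 200 camera calls.

## Working session

There is one attempt and no reset: what is moved stays moved. The work goes in short steps, Python scripts to look and compute and a shell command to move; the robot and the scene stay as the last step left them, time stands still between calls to the robot, and variables do not carry over. Pictures are saved under pics/ and viewed, at most 10 in all, crops included, and the job is handed in when it is done.

```bash
mkdir -p pics; cat > h.py <<'E'
import numpy as np, cv2
from bench import ctrl
def snap(n,fn):
    im,d=ctrl.get_image(n); cv2.imwrite(f'pics/{fn}.png',im); np.save(f'pics/{fn}.npy',d); return im,d
def world(n,d):
    c=ctrl.camera_info(n);K=np.array(c['intrinsics']);R=np.array(c['R']);t=np.array(c['t'])
    v,u=np.mgrid[:d.shape[0],:d.shape[1]]
    P=np.stack([(u-K[0,2])/K[0,0]*d,(v-K[1,2])/K[1,1]*d,d],-1)
    return (P-t)@R
E
python3 - <<'E'
from h import *
for n in('top','scene'):
    snap(n,n+'0'); c=ctrl.camera_info(n); print(n,c)
s=ctrl.get_state(); print({k:np.round(v,3) for k,v in s.items()})
E
```

```text
top {'intrinsics': array([[399.31027495,   0.        , 280.99705399],
       [  0.        , 399.31027495, 206.40980439],
       [  0.        ,   0.        ,   1.        ]]), 'R': array([[ 0.02299556, -0.99904025,  0.0372797 ],
       [-0.99638875, -0.02595132, -0.08084551],
       [ 0.08173538, -0.03528599, -0.99602923]]), 't': array([-0.03346428,  0.58866191,  0.7185417 ])}
scene {'intrinsics': array([[407.85339397,   0.        , 279.24254707],
       [  0.        , 407.85339397, 215.46783487],
       [  0.        ,   0.        ,   1.        ]]), 'R': array([[-0.18993611,  0.9816805 ,  0.01508878],
       [ 0.57793359,  0.12421627, -0.80657491],
       [-0.79367313, -0.14447739, -0.59093929]]), 't': array([ 0.13463748, -0.31106708,  1.25686474])}
{'time': np.float64(0.1), 'joint_positions': array([-1.146,  0.322, -0.07 ,  1.452,  0.023,  1.371, -0.057]), 'qd': array([-0.   , -0.001,  0.001, -0.004, -0.001, -0.   , -0.   ]), 'joint_torque': array([-0.0000e+00, -4.9258e+01, -4.0600e-01, -3.1339e+01, -6.4000e-02,
        4.0000e-02,  0.0000e+00]), 'position': array([0.259, 0.595, 0.222]), 'tool_rot': array([-6.410e-01, -3.075e+00,  3.000e-03]), 'ft_force': array([0.104, 0.129, 0.143]), 'torque': array([-0.019,  0.013, -0.021]), 'grip_force': np.float64(0.0), 'grip_width': np.float64(1.001)}
```

View pics/top0.png

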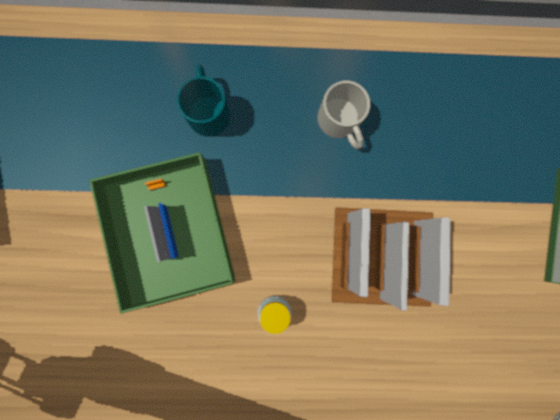

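View pics/scene0.png

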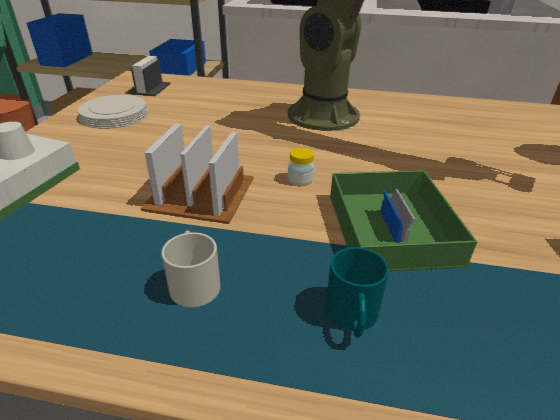

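The top view shows the bin on the left: orange stop near (155,184), grey cheek (155,233), blue clip (168,231). The rack is on the right, with divider tops at about (362,253), (397,265) and (440,260). The mugs are at (204,103) and (346,105), and the jar at (275,315). Next I'll measure these from the depth image.

```bash
cat > m.py <<'E'
from h import *
im=cv2.imread('pics/top0.png');d=np.load('pics/top0.npy');W=world('top',d)
def rect(m,name):
    p=W[m][:,:2].astype(np.float32); r=cv2.minAreaRect(p*1000); print(name,m.sum(),np.round(r[0],1),np.round(r[1],1),round(r[2],1),'z',np.round(np.percentile(W[m][:,2],[5,50,95]),4))
v,u=np.mgrid[:420,:560]; ok=d>0; z=W[...,2]
hsv=cv2.cvtColor(im,cv2.COLOR_BGR2HSV);H,S,V=hsv[...,0],hsv[...,1],hsv[...,2]
reg=lambda a,b,c,e:(u>=a)&(u<b)&(v>=c)&(v<e)&ok
print('table',np.median(z[330:400,330:500]))
rim=reg(85,240,145,315)&(z>.052)&(z<.068)&(H>40)&(H<85)&(S>60); rect(rim,'rim')
for a,b in((340,376),(378,412),(412,455)):
    m=reg(a,b,200,312)&(z>.122)&(z<.135); rect(m,'div')
    p=W[m][:,:2]; c=p.mean(0); w,V2=np.linalg.eigh(np.cov((p-c).T)); print('  c',c.round(4),'ang',np.degrees(np.arctan2(V2[1,1],V2[0,1])).round(2),'std',np.sqrt(w)*1000)
rack=reg(325,460,203,310)&(z>.04)&(z<.056); rect(rack,'fences')
rect(reg(325,460,203,310)&(z>.003)&(z<.06),'rackall')
rect(reg(140,175,172,195)&(H<18)&(S>180)&(V>120),'stop')
bl=reg(140,185,195,265)&(H>105)&(H<130)&(S>150); rect(bl&(z>.05),'clip')
gr=reg(135,180,195,265)&(S<60); rect(gr&(z>.05),'cheek')
for n,a in(('tm',(175,232,65,136)),('wm',(315,372,80,150)),('jar',(255,295,295,337))):
    m=reg(*a)&(z>.02); rect(m&(z>np.percentile(z[m],99)-.008),n)
E
python3 m.py
```

```text
table 0.00035280549350789816
rim 1535 [538.4 191.9] [239.9 198.8] 16.1 z [0.0531 0.0593 0.0616]
div 724 [ 511.1 -149.6] [ 12.7 138.5] 88.5 z [0.1243 0.1281 0.13  ]
  c [ 0.5107 -0.149 ] ang 178.54 std [ 3.71176505 40.26044205]
div 595 [ 490.7 -214. ] [ 10.  140.4] 88.6 z [0.1234 0.1281 0.1299]
  c [ 0.4912 -0.2133] ang 178.51 std [ 2.85383058 40.53471845]
div 934 [ 499.4 -279.3] [ 16.4 139.6] 88.6 z [0.1238 0.1282 0.1302]
  c [ 0.4988 -0.2782] ang 178.62 std [ 4.75572197 40.55637503]
fences 1488 [ 500.3 -203.4] [140.2 156.5] 88.2 z [0.0412 0.0479 0.0541]
rackall 5903 [ 503.4 -236.4] [203.  261.9] 0.7 z [0.0063 0.0103 0.0526]
stop 112 [625.2 216.3] [11.4 27.6] 15.5 z [0.0091 0.0156 0.0291]
clip 149 [538.9 183.5] [96.2  7. ] 16.0 z [0.0534 0.0593 0.0616]
cheek 302 [533.8 206. ] [99.9  8.2] 15.8 z [0.051  0.0576 0.0608]
tm 423 [763.7 126. ] [81.5 80.7] 56.5 z [0.0902 0.0946 0.0968]
wm 401 [ 769.1 -126.4] [79.9 80.9] 45.3 z [0.0806 0.0847 0.0872]
jar 763 [394.8  -9.9] [51.8 51.3] 1.6 z [0.068  0.0701 0.0719]
```

```bash
cat > go.py <<'E'
import sys
from h import *
from scipy.spatial.transform import Rotation as Ro
# target x y z, direction of tool y (deg in world, tool pointing down)
x,y,z,a=map(float,sys.argv[1:5]); s=ctrl.get_state(); R=Ro.from_rotvec(s['tool_rot'])
ca,sa=np.cos(np.radians(a)),np.sin(np.radians(a))
T=Ro.from_matrix(np.array([[-sa,ca,0],[ca,sa,0],[0,0,-1]]))
p=np.array([x,y,z])-s['position']
print('t',round(s['time'],2),'pos',s['position'].round(4),'grip',round(s['grip_width']*87,2),round(s['grip_force'],2),'F',s['ft_force'].round(2),'q',s['joint_positions'].round(2))
print('shift in tool now',(R.inv().apply(p)*1000).round(1),' after turning',(T.inv().apply(p)*1000).round(1),' turn',np.degrees((R.inv()*T).as_rotvec()).round(2))
E
python3 go.py 0.511 -0.1492 0.222 88.5
```

```text
t 0.1 pos [0.2594 0.5954 0.2216] grip 87.12 0.0 F [0.1  0.13 0.14] q [-1.15  0.32 -0.07  1.45  0.02  1.37 -0.06]
shift in tool now [-528.  -582.2    0.6]  after turning [-2.710e+02 -7.378e+02 -4.000e-01]  turn [-1.000e-01 -1.000e-02 -2.204e+01]
```

```bash
python3 -m handwheel '[[0.045,0,0,0,0,0,-7.3],[0.045,0,0,0,0,0,-7.3],[0.045,0,0,0,0,0,-7.4],[0.045,-0.05,-0.03,0,0,0,0],[0.045,-0.05,-0.03,0,0,0,0],[0.045,-0.05,-0.03,0,0,0,0],[0.045,-0.05,-0.03,0,0,0,0],[0.045,-0.01,-0.055,0,0,0,0],[0.045,-0.01,-0.055,0,0,0,0],[0.045,-0.01,-0.055,0,0,0,0],[0.045,-0.01,-0.055,0,0,0,0],[0.045,-0.01,-0.055,0,0,0,0]]' 10; python3 go.py 0.511 -0.1492 0.222 88.5
```

```text
time: 1.6
position: [0.4988, 0.1924, 0.2223]
tool_rot: [-0.042, -3.141, 0.0]
ft_force: [0.9, 0.5, 0.2]
grip_width: 0.521
grip_force: 0.0
t 1.6 pos [0.4988 0.1924 0.2223] grip 45.28 0.0 F [0.91 0.47 0.22] q [-0.56  0.07  0.15  1.74 -0.01  1.32  1.14]
shift in tool now [-2.140e+01 -3.412e+02  3.000e-01]  after turning [-2.120e+01 -3.412e+02  3.000e-01]  turn [-0.   -0.01 -0.04]
```

```bash
python3 -m handwheel '[[0.045,-0.003,-0.05,0,0,0,0],[0.045,-0.003,-0.05,0,0,0,0],[0.045,-0.003,-0.05,0,0,0,0],[0.045,-0.003,-0.05,0,0,0,0],[0.045,-0.003,-0.05,0,0,0,0],[0.045,-0.003,-0.05,0,0,0,0],[0.045,-0.003,-0.04,0,0,0,0],[0.045,0,0,0,0,0,0],[0.045,0,0,0,0,0,0]]'; python3 go.py 0.511 -0.1492 0.089 88.5
```

```text
time: 2.72
position: [0.5107, -0.1451, 0.2222]
tool_rot: [-0.041, -3.141, -0.001]
ft_force: [0.2, 0.4, 0.4]
grip_width: 0.52
grip_force: 0.0
t 2.73 pos [ 0.5107 -0.1451  0.2222] grip 45.22 0.0 F [0.23 0.42 0.42] q [-0.21  0.06  0.46  1.76 -0.03  1.32  1.8 ]
shift in tool now [ -0.5  -4.2 133.1]  after turning [ -0.4  -4.  133.2]  turn [ 0.05 -0.04 -0.01]
```

```bash
python3 -m handwheel '[[0.045,0,-0.004,0.03,0,0,0],[0.045,0,0,0.04,0,0,0],[0.045,0,0,0.04,0,0,0],[0.045,0,0,0.023,0,0,0],[0.045,0,0,0,0,0,0],[0.0,0,0,0,0,0,0],[0.0,0,0,0,0,0,0],[0.0,0,0,0,0,0,0],[0.0,0,0,0,0,0,0],[0.0,0,0,0,0,0,0]]' 10; python3 go.py 0.511 -0.1492 0.089 88.5
```

```text
time: 3.98
position: [0.511, -0.1502, 0.09]
tool_rot: [0.042, 3.141, 0.0]
ft_force: [0.5, -0.2, 1.9]
grip_width: 0.136
grip_force: 10.0
t 3.98 pos [ 0.511  -0.1502  0.09  ] grip 11.81 9.99 F [ 0.51 -0.24  1.89] q [-0.19  0.19  0.47  1.92 -0.1   1.06  1.86]
shift in tool now [0. 1. 1.]  after turning [0. 1. 1.]  turn [ 0.    0.05 -0.04]
```

Place A pinches at 11.8 mm, so it is the 12 mm divider. The camera widths (12.9, 9.9, 16.5 mm) give the same order. I'll lift it and refine the cheek and clip positions in the bin frame.

```bash
python3 -m handwheel '[[0.0,0,0,-0.01,0,0,0],[0.0,0,0,-0.03,0,0,0],[0.0,0,0,-0.04,0,0,0],[0.0,0,0,-0.04,0,0,0],[0.0,0,0,0,0,0,0]]' 15; python3 go.py 0.5336 0.1905 0.21 106
cat > c.py <<'E'
exec(open('m.py').read().split("print('table'")[0])
a=np.radians(16.0);c=np.array([.5384,.1919]);B=(W[...,:2]-c)@np.array([[np.cos(a),-np.sin(a)],[np.sin(a),np.cos(a)]])*1000
box=ok&(abs(B[...,0])<45)&(abs(B[...,1])<40)&(z>.012)&(z<.07)
for n,m in(('blue',box&(H>105)&(H<130)&(S>150)),('grey',box&(S<60))):
    for lo in range(10,62,5):
        k=m&(z*1000>=lo)&(z*1000<lo+5)
        if k.sum()>5: print(n,lo,k.sum(),np.percentile(B[k][:,1],[2,10,50,90,98]).round(1))
rim=reg(85,240,145,315)&(z>.056)&(z<.064)&(H>40)&(H<85)&(S>60)
print('rim y',np.percentile(B[rim&(abs(B[...,0])<60)][:,1],[1,20,80,99]),'x',np.percentile(B[rim&(abs(B[...,1])<60)][:,0],[1,99]))
for s in(1,-1):
    k=rim&(abs(B[...,0])<100)&(B[...,1]*s>85); print('wall slope deg',np.degrees(np.polyfit(B[k][:,0],B[k][:,1],1)[0]),np.median(B[k][:,1]))
st=reg(140,175,172,195)&(H<18)&(S>180)&(V>120); print('stop x',np.percentile(B[st][:,0],[2,50,98]),'y',np.percentile(B[st][:,1],[2,98]))
E
python3 c.py
```

```text
time: 4.6
position: [0.5127, -0.1507, 0.2132]
tool_rot: [0.042, 3.135, -0.001]
ft_force: [0.3, 0.5, -2.8]
grip_width: 0.135
grip_force: 15.0
t 4.6 pos [ 0.5127 -0.1507  0.2132] grip 11.72 15.0 F [ 0.33  0.53 -2.8 ] q [-0.21  0.07  0.47  1.77 -0.03  1.3   1.81]
shift in tool now [-11.7 341.7   3.1]  after turning [-114.2  322.2    3.2]  turn [ -0.08   0.38 -17.55]
blue 10 12 [-7.7 -7.6 -7.5 -7.2 -7. ]
blue 15 24 [-8.1 -7.9 -7.6 -7.3 -7.3]
blue 20 31 [-8.3 -7.9 -7.5 -7.1 -7.1]
blue 25 30 [-8.1 -7.9 -7.6 -7.1 -7. ]
blue 30 44 [-8.1 -7.8 -7.4 -6.1 -5.8]
blue 35 28 [-7.9 -7.8 -7.1 -6.4 -6.2]
blue 45 6 [-4.4 -4.2 -3.8 -3.4 -3.2]
blue 50 12 [-6.  -5.8 -5.3 -4.8 -4.7]
blue 55 89 [-11.3 -10.8  -9.3  -7.2  -6.3]
blue 60 38 [-11.7 -11.4  -9.4  -8.1  -7.8]
grey 10 12 [6.6 6.7 7.  7.3 7.6]
grey 15 27 [6.3 6.4 7.  7.3 7.4]
grey 20 35 [6.3 6.4 6.9 7.3 7.5]
grey 25 35 [6.3 6.4 7.  7.4 7.7]
grey 30 41 [6.4 6.6 6.9 7.4 7.7]
grey 35 70 [6.7 6.9 7.7 8.8 9.2]
grey 40 86 [ 7.6  8.2  9.3 10.4 11. ]
grey 45 84 [ 9.3  9.9 11.  12.1 12.7]
grey 50 78 [10.8 11.5 12.5 13.5 14.1]
grey 55 157 [12.1 13.2 14.9 18.  18.7]
grey 60 38 [14.2 14.6 15.8 17.6 18. ]
rim y [-99.15083753 -97.86302491  96.18558821  97.86836699] x [-119.68278874  119.21234735]
wall slope deg 0.03467411261973451 96.29665286091708
wall slope deg -0.008105745733927383 -96.83725611998214
stop x [84.62457364 91.74017247 95.25047313] y [-14.10523259  12.90088071]
```

```bash
python3 -m handwheel '[[0.0,0,0.04,0,0,0,0],[0.0,0,0.045,0,0,0,0],[0.0,0,0.045,0,0,0,0],[0.0,0,0.045,0,0,0,0],[0.0,0,0.045,0,0,0,-5],[0.0,0,0.045,0,0,0,-6],[0.0,0,0.04,0,0,0,-6.6],[0.0,-0.005,0.02,0,0,0,0],[0.0,0,0,0,0,0,0],[0.0,0,0,0,0,0,0]]' 15; python3 - <<'E'
from h import *
snap('top','top1')
E
python3 go.py 0.5334 0.1909 0.15 106
```

```text
time: 5.85
position: [0.507, 0.1724, 0.2092]
tool_rot: [0.433, -3.111, 0.002]
ft_force: [0.8, -0.2, -1.8]
grip_width: 0.133
grip_force: 15.0
t 5.9 pos [0.5071 0.1723 0.2094] grip 12.02 15.0 F [-0.14  0.71 -1.43] q [-0.54  0.08  0.17  1.76 -0.01  1.3   1.48]
shift in tool now [-30.3  10.7  59.4]  after turning [-30.4  10.6  59.4]  turn [-0.06 -0.02 -0.17]
```

```bash
python3 -m handwheel '[[0.0,-0.03,0.01,0,0,0,0],[0.0,0,0,0.03,0,0,0],[0.0,0,0,0.029,0,0,0],[0.0,0,0,0,0,0,0],[0.0,0,0,0,0,0,0]]' 15; python3 - <<'E'
from h import *
im,d=snap('top','top2');W=world('top',d);z=W[...,2]
cv2.imwrite('pics/top2c.png',cv2.resize(im[130:320,80:250],None,fx=3,fy=3,interpolation=cv2.INTER_CUBIC))
a=np.radians(16.0);c=np.array([.5384,.1919]);B=(W[...,:2]-c)@np.array([[np.cos(a),-np.sin(a)],[np.sin(a),np.cos(a)]])*1000
h=cv2.cvtColor(im,cv2.COLOR_BGR2HSV)
for lo in range(70,220,10):
    m=(d>0)&(abs(B[...,0])<90)&(abs(B[...,1])<30)&(z*1000>=lo)&(z*1000<lo+10)&(h[...,1]<60)
    if m.sum()>8: print(lo,m.sum(),'x',np.percentile(B[m][:,0],[1,99]).round(1),'y',np.percentile(B[m][:,1],[2,50,98]).round(1))
E
python3 go.py 0.5334 0.1909 0.12 106
```

```text
time: 6.52
position: [0.5336, 0.1919, 0.1518]
tool_rot: [-0.436, 3.109, 0.0]
ft_force: [0.1, -0.6, -1.0]
grip_width: 0.134
grip_force: 15.0
70 43 x [-72.4  65. ] y [-3.7 -3.1 -2.6]
80 48 x [-71.6  65.8] y [-3.8 -3.1 -2.6]
90 54 x [-72.3  65.1] y [-3.7 -3.2 -2.7]
100 45 x [-72.9  65.6] y [-3.7 -3.2 -2.7]
110 50 x [-71.5  65. ] y [-3.8 -3.2 -2.7]
120 49 x [-73.   65.5] y [-4.1 -3.2 -2.5]
130 49 x [-72.3  64.6] y [-3.7 -3.3 -2.9]
140 62 x [-72.6  64.7] y [-4.  -3.3 -2.7]
150 56 x [-72.5  65.6] y [-3.8 -3.3 -2.8]
160 53 x [-72.4  65. ] y [-3.8 -3.4 -2.7]
170 51 x [-73.1  63.8] y [-3.9 -3.3 -2.6]
180 194 x [-73.5  65.5] y [-3.8 -0.1  8.4]
190 92 x [-72.7  64.9] y [-3.3  3.1  7.9]
t 6.58 pos [0.5338 0.1924 0.1523] grip 11.91 15.0 F [-0.42 -0.49 -1.31] q [-0.54  0.19  0.17  1.76 -0.03  1.19  1.49]
shift in tool now [ 0.9 -1.3 32.3]  after turning [ 0.8 -1.3 32.3]  turn [ 0.01  0.16 -0.01]
```

View pics/top2c.png

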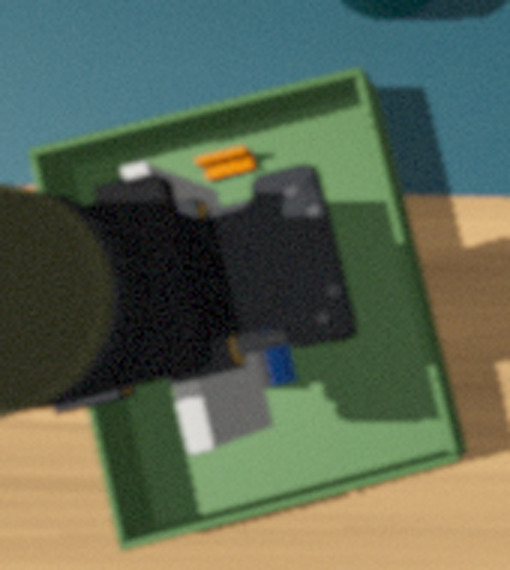

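The crop shows the held divider, with white ends at about (135,170) and (195,425), along the bin's x axis over the cheek and clip. The stop is clear of it at (228,162). Its -y face is at -3.2 mm and should be near -5.3 mm, so I'll shift it -2 mm in y and lower it in stages.

```bash
python3 -m handwheel '[[0.0,0,-0.002,0,0,0,0],[0.0,0,0,0.01,0,0,0],[0.0,0,0,0.01,0,0,0],[0.0,0,0,0.008,0,0,0],[0.0,0,0,0,0,0,0]]' 15; python3 go.py 0.5334 0.1904 0.087 106;  python3 -m handwheel '[[0.0,0,0,0.004,0,0,0],[0.0,0,0,0.004,0,0,0],[0.0,0,0,0.004,0,0,0],[0.0,0,0,0,0,0,0]]'; python3 go.py 0.5334 0.1904 0.087 106
```

```text
time: 7.2
position: [0.5327, 0.1911, 0.1217]
tool_rot: [0.439, -3.11, -0.0]
ft_force: [-0.1, 1.0, -1.8]
grip_width: 0.135
grip_force: 15.0
t 7.2 pos [0.5327 0.1911 0.1217] grip 11.72 15.0 F [-0.07  0.99 -1.76] q [-0.54  0.21  0.17  1.79 -0.04  1.14  1.49]
shift in tool now [-0.5 -0.9 34.7]  after turning [-0.5 -0.9 34.7]  turn [ 0.02 -0.07  0.07]
time: 7.7
position: [0.5337, 0.1902, 0.1101]
tool_rot: [-0.438, 3.11, -0.001]
ft_force: [1.9, -1.1, -2.5]
grip_width: 0.135
grip_force: 15.0
t 7.7 pos [0.5337 0.1902 0.1101] grip 11.77 15.01 F [ 1.9  -1.07 -2.49] q [-0.54  0.23  0.17  1.81 -0.04  1.11  1.49]
shift in tool now [ 0.2  0.2 23.1]  after turning [ 0.2  0.2 23.1]  turn [-0.04  0.04  0.04]
```

```bash
python3 -m handwheel '[[0.0,0,0,0.004,0,0,0],[0.0,0,0,0.004,0,0,0],[0.0,0,0,0.004,0,0,0],[0.0,0,0,0.004,0,0,0],[0.0,0,0,0.002,0,0,0],[0.0,0,0,0,0,0,0]]'; python3 go.py 0.5334 0.1904 0.087 106;  python3 -m handwheel '[[0.0,0,0,0.001,0,0,0],[0.0,0,0,0.001,0,0,0],[0.0,0,0,0.001,0,0,0],[0.0,0,0,0,0,0,0]]'; python3 go.py 0.5334 0.1904 0.087 106
```

```text
time: 8.45
position: [0.5333, 0.1902, 0.0922]
tool_rot: [0.438, -3.111, 0.001]
ft_force: [1.4, -4.3, 0.1]
grip_width: 0.138
grip_force: 15.0
t 8.45 pos [0.5333 0.1902 0.0922] grip 12.04 15.02 F [ 1.37 -4.28  0.05] q [-0.54  0.24  0.17  1.82 -0.05  1.08  1.5 ]
shift in tool now [-0.2  0.1  5.2]  after turning [-0.2  0.1  5.2]  turn [-0.04 -0.01  0.05]
time: 8.95
position: [0.5334, 0.1903, 0.0897]
tool_rot: [-0.438, 3.111, -0.001]
ft_force: [1.5, -5.5, 2.9]
grip_width: 0.135
grip_force: 15.0
t 8.95 pos [0.5334 0.1903 0.0897] grip 11.74 15.03 F [ 1.48 -5.45  2.9 ] q [-0.54  0.25  0.17  1.83 -0.05  1.07  1.5 ]
shift in tool now [-0.   0.1  2.7]  after turning [-0.   0.1  2.7]  turn [-0.03  0.01  0.05]
```

```bash
python3 -m handwheel '[[0.0,0,-0.0005,0,0,0,0],[0.0,0,0,0,0,0,0],[0.0,0,0,0,0,0,0]]'; python3 go.py 0.5334 0.1904 0.087 106;  python3 -m handwheel '[[0.0,0,0,0.001,0,0,0],[0.0,0,0,0.001,0,0,0],[0.0,0,0,0,0,0,0],[0.0,0,0,0,0,0,0]]'; python3 go.py 0.5334 0.1904 0.087 106
```

```text
time: 9.32
position: [0.5334, 0.1903, 0.0897]
tool_rot: [-0.439, 3.111, -0.0]
ft_force: [0.5, -5.5, 3.8]
grip_width: 0.141
grip_force: 15.0
t 9.32 pos [0.5334 0.1903 0.0897] grip 12.27 15.02 F [ 0.49 -5.53  3.79] q [-0.54  0.25  0.17  1.83 -0.05  1.07  1.5 ]
shift in tool now [-0.1  0.1  2.7]  after turning [-0.1  0.1  2.7]  turn [-0.01  0.01  0.06]
time: 9.82
position: [0.5335, 0.1902, 0.0875]
tool_rot: [-0.439, 3.11, -0.0]
ft_force: [1.6, -5.2, 3.7]
grip_width: 0.142
grip_force: 15.0
t 9.82 pos [0.5335 0.1902 0.0875] grip 12.36 15.02 F [ 1.56 -5.19  3.66] q [-0.54  0.25  0.17  1.83 -0.05  1.07  1.5 ]
shift in tool now [0.  0.2 0.5]  after turning [0.  0.2 0.5]  turn [-0.01  0.02  0.06]
```

```bash
python3 -m handwheel '[[0.0,0,-0.0007,0.001,0,0,0],[0.0,0,0,0,0,0,0],[0.0,0,0,0,0,0,0]]'; python3 go.py 0.5334 0.1904 0.087 106;  python3 -m handwheel '[[0.0,0,0,0.001,0,0,0],[0.0,0,0,0,0,0,0],[0.0,0,0,0,0,0,0]]'; python3 go.py 0.5334 0.1904 0.087 106
```

```text
time: 10.2
position: [0.5339, 0.1903, 0.087]
tool_rot: [-0.439, 3.11, 0.001]
ft_force: [1.4, -4.2, 5.2]
grip_width: 0.138
grip_force: 15.0
t 10.2 pos [0.5339 0.1903 0.087 ] grip 12.0 15.01 F [ 1.44 -4.16  5.16] q [-0.54  0.25  0.17  1.83 -0.05  1.07  1.5 ]
shift in tool now [0.4 0.3 0. ]  after turning [0.4 0.3 0. ]  turn [0.05 0.07 0.07]
time: 10.58
position: [0.5339, 0.1903, 0.087]
tool_rot: [-0.439, 3.11, 0.002]
ft_force: [-0.5, -5.3, 11.0]
grip_width: 0.139
grip_force: 15.0
t 10.57 pos [0.5339 0.1903 0.087 ] grip 12.11 15.01 F [-0.53 -5.34 11.05] q [-0.54  0.25  0.17  1.83 -0.05  1.07  1.5 ]
shift in tool now [ 0.4  0.2 -0. ]  after turning [ 0.4  0.2 -0. ]  turn [0.06 0.07 0.08]
```

```bash
cat > k.py <<'E'
from h import *
import sys
def clip(n,im,d):
    W=world(n,d);z=W[...,2];a=np.radians(16.0);c=np.array([.5384,.1919]);B=(W[...,:2]-c)@np.array([[np.cos(a),-np.sin(a)],[np.sin(a),np.cos(a)]])*1000
    h=cv2.cvtColor(im,cv2.COLOR_BGR2HSV)
    box=(d>0)&(abs(B[...,0])<100)&(abs(B[...,1])<40)&(z>.01)&(z<.14)
    bl=box&(h[...,0]>105)&(h[...,0]<130)&(h[...,1]>130)
    gr=box&(h[...,1]<60)
    for nm,m,lo,hi in(('blue',bl,15,35),('blue',bl,52,64),('grey',gr,10,30),('grey',gr,52,64),('white',gr,70,105),('white',gr,105,123)):
        k=m&(z*1000>lo)&(z*1000<hi)
        if k.sum()>5: print(n,nm,lo,hi,k.sum(),'x',np.percentile(B[k][:,0],[2,98]).round(1),'y',np.percentile(B[k][:,1],[2,50,98]).round(1))
    o=box&(h[...,0]<18)&(h[...,1]>170)&(B[...,0]>70)
    if o.sum()>5: print(n,'stop x',o.sum(),np.percentile(B[o][:,0],[5,50,95]).round(1))
if __name__=='__main__':
    t=sys.argv[1]
    for n in('scene','top'):
        if t!='0': snap(n,n+t)
        clip(n,cv2.imread(f'pics/{n}{t}.png'),np.load(f'pics/{n}{t}.npy'))
E
python3 k.py 0; echo; python3 k.py 3
python3 -c "
import cv2
im=cv2.imread('pics/scene3.png');cv2.imwrite('pics/scene3c.png',cv2.resize(im[80:280,310:490],None,fx=3,fy=3,interpolation=2))"
```

```text
scene blue 15 35 260 x [-46.2  49. ] y [-9.6 -8.4 -2.2]
scene blue 52 64 85 x [-48.7  48.4] y [-12.9 -11.4  -9. ]
scene grey 10 30 65 x [34.4 50.2] y [ 4.5  6.8 13.1]
scene grey 52 64 146 x [-49.   48.6] y [11.2 13.4 17.5]
top blue 15 35 139 x [-47.3  45.2] y [-8.2 -7.5 -6. ]
top blue 52 64 145 x [-48.3  44. ] y [-11.5  -9.3  -5.4]
top grey 10 30 124 x [-48.6  47.7] y [6.3 7.  7.7]
top grey 52 64 268 x [-48.2  47.1] y [11.9 14.7 18.6]
top stop x 110 [84.9 92.2 95.4]

scene blue 15 35 260 x [-48.1  49.4] y [-15.3 -14.2  -8.8]
scene blue 52 64 75 x [-48.   49.4] y [-18.6 -17.1 -15.4]
scene grey 10 30 80 x [-70.8  66.6] y [-7.  -5.7  4.8]
scene grey 52 64 210 x [-70.4  65.8] y [-7.6 -6.2 12.7]
scene white 70 105 554 x [-69.9  66.3] y [-15.1  -6.1   4.2]
scene white 105 123 305 x [-65.9  66.1] y [-17.   -6.   11.3]
top blue 15 35 27 x [-48.  -32.3] y [-13.9 -13.1 -11.6]
top blue 52 64 17 x [-49.4 -38.7] y [-17.  -15.2 -13.2]
top grey 10 30 43 x [-72.3  63.5] y [-5.6 -5.1 -4.6]
top grey 52 64 47 x [-71.8  63.8] y [-16.5  -5.1  -4.6]
top white 70 105 122 x [-73.   64.8] y [-5.6 -5.  -4.4]
top white 105 123 79 x [-72.9  64.2] y [-5.5 -4.9 -3.4]
top stop x 84 [84.7 92.5 94.9]
```

View pics/scene3c.png

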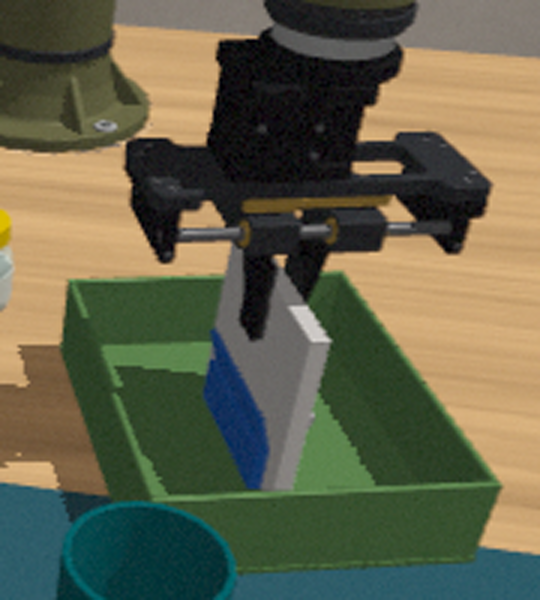

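The crop shows the divider standing upright on the bin floor, front bottom corner near (275,488), with the clip at (240,410) pushed out about 5.7 mm. It is 12 mm thick, well seated, and the stop is unmoved. I'll ease the down-force and slide along bin +x, which is tool -x.

```bash
python3 -m handwheel '[[0.0,0,0,-0.0008,0,0,0],[0.0,-0.002,0,0,0,0,0],[0.0,-0.003,0,0,0,0,0],[0.0,-0.003,0,0,0,0,0],[0.0,-0.003,0,0,0,0,0],[0.0,-0.003,0,0,0,0,0],[0.0,-0.002,0,0,0,0,0],[0.0,0,0,0,0,0,0]]'; python3 go.py 0.5597 0.1978 0.087 106;python3 k.py 4
```

```text
time: 11.68
position: [0.5437, 0.1931, 0.0858]
tool_rot: [0.438, -3.099, 0.002]
ft_force: [-12.7, -8.7, 14.0]
grip_width: 0.132
grip_force: 15.0
t 11.68 pos [0.5437 0.1931 0.0858] grip 11.47 15.01 F [-12.75  -8.74  13.99] q [-0.53  0.28  0.17  1.79 -0.05  1.08  1.51]
shift in tool now [-16.6   0.1  -1.4]  after turning [-16.6   0.2  -1.2]  turn [ 0.02 -0.67  0.08]
scene blue 15 35 261 x [-47.7  49.6] y [-15.2 -14.   -8.9]
scene blue 52 64 76 x [-47.1  48.4] y [-18.6 -17.1 -15.1]
scene grey 10 30 74 x [-70.7  68.2] y [-6.9 -5.8  4.2]
scene grey 52 64 214 x [-66.8  69.1] y [-14.4  -6.2   3.6]
scene white 70 105 543 x [-66.   70.3] y [-15.   -6.2   4. ]
scene white 105 123 280 x [-48.9  70.9] y [-17.2  -6.1  10.1]
top blue 15 35 47 x [-48.6 -18.2] y [-13.6 -13.  -12. ]
top blue 52 64 35 x [-49.2 -24. ] y [-16.7 -15.1 -13.3]
top grey 10 30 30 x [-72.4 -51.9] y [-5.7 -5.   0.5]
top grey 52 64 49 x [-68.4  66.9] y [-15.4  -5.1  -4.5]
top white 70 105 142 x [-69.6 -28. ] y [-5.6 -5.  -4. ]
top white 105 123 80 x [-68.8 -29.4] y [-5.8 -5.  -4.5]
top stop x 85 [84.4 92.4 95.1]
```

The divider moved only about 4 mm, pitched slightly and slipped in the pads because of the friction and high grip. I'll let go, check the force zero, and regrip lower and nearer the rear.

```bash
python3 -m handwheel '[[0.0,0.002,0,-0.001,0,0,0],[0.0,0.002,0,-0.001,0,0,0],[0.035,0,0,0,0,0,0],[0.035,0,0,0,0,0,0],[0.035,0,0,0,0,0,0]]'; python3 go.py 0.5096 0.1836 0.070 106;python3 k.py 5
```

```text
time: 12.4
position: [0.5452, 0.1942, 0.0888]
tool_rot: [-0.44, 3.11, 0.002]
ft_force: [-0.4, 0.1, 0.1]
grip_width: 0.367
grip_force: 0.0
t 12.4 pos [0.5452 0.1942 0.0888] grip 31.95 0.0 F [-0.37  0.06  0.07] q [-0.53  0.27  0.17  1.8  -0.05  1.08  1.51]
shift in tool now [37.2 -0.3 18.7]  after turning [37.2 -0.4 18.8]  turn [0.07 0.06 0.11]
scene blue 15 35 256 x [-47.6  49.3] y [-15.3 -14.1  -8.7]
scene blue 52 64 78 x [-44.8  48.9] y [-18.8 -16.9 -15.3]
scene grey 10 30 77 x [-71.9  68.6] y [-7.  -5.7  4. ]
scene grey 52 64 198 x [-67.6  68.8] y [-14.2  -6.3   3.6]
scene white 70 105 506 x [-67.3  69.5] y [-24.3  -6.3   4.3]
scene white 105 123 319 x [-1.9 70.2] y [-24.8  -6.1  22.8]
top blue 15 35 39 x [-48.8 -23.9] y [-13.6 -13.  -11.8]
top blue 52 64 33 x [-49.2 -25.4] y [-16.7 -15.1 -13.4]
top grey 10 30 29 x [-70.8 -51.8] y [-5.5 -5.1 -4.5]
top grey 52 64 48 x [-70.1 -25.2] y [-5.9 -5.1 -4.5]
top white 70 105 149 x [-70.3 -26.8] y [-5.6 -5.1 -4.2]
top white 105 123 75 x [-69.4 -27.8] y [-5.6 -5.1 -4.4]
top stop x 81 [84.8 92.4 95.2]
```

```bash
python3 -m handwheel '[[0.035,0.02,-0.0007,0.005,0,0,0],[0.035,0.017,0,0.007,0,0,0],[0.035,0,0,0.007,0,0,0],[0.035,0,0,0,0,0,0],[0.0,0,0,0,0,0,0],[0.0,0,0,0,0,0,0],[0.0,0,0,0,0,0,0],[0.0,0,0,0,0,0,0],[0.0,0,0,0,0,0,0]]' 30; python3 go.py 0.5096 0.1836 0.070 106
```

```text
time: 13.62
position: [0.5098, 0.183, 0.0695]
tool_rot: [-0.44, 3.11, 0.002]
ft_force: [1.1, 2.6, -1.4]
grip_width: 0.139
grip_force: 30.0
t 13.62 pos [0.5098 0.183  0.0695] grip 12.13 29.99 F [ 1.11  2.64 -1.36] q [-0.54  0.22  0.16  1.9  -0.04  1.02  1.49]
shift in tool now [-0.   0.7 -0.5]  after turning [-0.   0.7 -0.5]  turn [0.06 0.04 0.09]
```

```bash
python3 -m handwheel '[[0.0,-0.001,0,0.0003,0,0,0],[0.0,-0.002,0,0,0,0,0],[0.0,-0.002,0,0,0,0,0],[0.0,-0.002,0,0,0,0,0],[0.0,-0.001,0,0,0,0,0],[0.0,0,0,0,0,0,0]]'; python3 go.py 0.5096 0.1836 0.070 106;python3 k.py 6
```

```text
time: 14.38
position: [0.5159, 0.1845, 0.069]
tool_rot: [0.439, -3.108, -0.0]
ft_force: [-5.6, 1.2, 4.3]
grip_width: 0.137
grip_force: 30.0
t 14.38 pos [0.5159 0.1845 0.069 ] grip 11.93 29.99 F [-5.57  1.18  4.34] q [-0.54  0.24  0.17  1.89 -0.05  1.03  1.5 ]
shift in tool now [ 6.3  0.9 -0.9]  after turning [ 6.3  0.9 -1. ]  turn [ 0.04 -0.18  0.08]
scene blue 15 35 253 x [-47.   49.5] y [-15.5 -14.4  -9. ]
scene blue 52 64 77 x [-44.6  48.7] y [-18.9 -17.2 -15.3]
scene grey 10 30 66 x [48.3 74.2] y [-7.4 -6.3  3.6]
scene grey 52 64 185 x [-60.7  74.8] y [-9.8 -6.5  3.5]
scene white 70 105 563 x [-33.6  76.3] y [-16.6  -6.7   3.7]
scene white 105 123 340 x [-23.3  76.6] y [-19.6  -6.6  15.3]
top blue 15 35 27 x [30.9 49.1] y [-14.  -13.2 -11.7]
top blue 52 64 26 x [28.2 47.2] y [-17.1 -15.2 -13.4]
top grey 10 30 33 x [-66.1  72. ] y [-13.6  -5.4   0.8]
top grey 52 64 39 x [-64.6  71.2] y [-7.4 -5.5 -4.9]
top white 70 105 128 x [-64.2  72.7] y [-6.1 -5.5 -1.9]
top white 105 123 86 x [-63.1  74.4] y [-6.  -5.5  2.6]
top stop x 76 [84.5 92.4 95.1]
```

```bash
python3 -m handwheel '[[0.0,-0.002,0,0,0,0,0],[0.0,-0.002,0,0,0,0,0],[0.0,-0.002,0,0,0,0,0],[0.0,-0.002,0,0,0,0,0],[0.0,0,0,0,0,0,0]]'; python3 go.py 0.5096 0.1836 0.070 106; python3 -m handwheel '[[0.0,-0.001,0,0,0,0,0],[0.0,-0.001,0,0,0,0,0],[0.0,-0.001,0,0,0,0,0],[0.0,-0.001,0,0,0,0,0],[0.0,0,0,0,0,0,0]]'; python3 go.py 0.5096 0.1836 0.070 106;python3 k.py 7
```

```text
time: 15.1
position: [0.5237, 0.1868, 0.0691]
tool_rot: [0.439, -3.108, -0.001]
ft_force: [-6.0, 2.0, 3.1]
grip_width: 0.139
grip_force: 30.0
t 15.1 pos [0.5237 0.1868 0.0691] grip 12.09 29.99 F [-6.04  2.03  3.08] q [-0.54  0.25  0.17  1.87 -0.05  1.03  1.5 ]
shift in tool now [14.5  0.9 -0.9]  after turning [14.5  0.9 -0.9]  turn [ 0.04 -0.16  0.08]
time: 15.72
position: [0.5265, 0.1875, 0.0692]
tool_rot: [0.439, -3.106, 0.0]
ft_force: [-8.7, 0.5, 6.8]
grip_width: 0.135
grip_force: 30.0
t 15.72 pos [0.5265 0.1875 0.0692] grip 11.76 29.99 F [-8.68  0.45  6.8 ] q [-0.53  0.26  0.17  1.86 -0.05  1.03  1.5 ]
shift in tool now [17.3  0.9 -0.8]  after turning [17.3  0.9 -0.8]  turn [ 0.04 -0.3   0.08]
scene blue 15 35 252 x [-46.8  49.5] y [-15.5 -14.4  -9.9]
scene blue 52 64 78 x [-46.3  49.5] y [-19.  -17.2 -15.3]
scene grey 10 30 49 x [49.3 76.7] y [-7.8 -6.7 -5.8]
scene grey 52 64 198 x [-49.8  86.2] y [-14.5  -6.6   3.2]
scene white 70 105 581 x [-21.4  87.1] y [-16.6  -6.8   3.4]
scene white 105 123 353 x [-13.8  87.7] y [-20.7  -6.7  11.4]
top blue 15 35 14 x [-48.5  48.1] y [-13.7 -13.3 -11.9]
top blue 52 64 12 x [-49.2  46.1] y [-17.3 -16.  -13.3]
top grey 10 30 45 x [-55.4  80.9] y [-13.4  -5.3   4.1]
top grey 52 64 36 x [-53.7  83.6] y [-7.7 -5.4 -4.8]
top white 70 105 127 x [-53.3  84.7] y [-6.  -5.5  0.2]
top white 105 123 88 x [-52.5  85.9] y [-6.  -5.6  1. ]
top stop x 45 [85.1 92.5 95.4]
```

```bash
python3 -m handwheel '[[0.0,-0.001,0,0,0,0,0],[0.0,-0.001,0,0,0,0,0],[0.0,-0.001,0,0,0,0,0],[0.0,-0.001,0,0,0,0,0],[0.0,0,0,0,0,0,0]]'; python3 go.py 0.5096 0.1836 0.070 106;python3 k.py 8 | grep -v blue
python3 -c "
import cv2
im=cv2.imread('pics/scene8.png');cv2.imwrite('pics/scene8c.png',cv2.resize(im[150:280,320:480],None,fx=4,fy=4,interpolation=2))
im=cv2.imread('pics/top8.png');cv2.imwrite('pics/top8c.png',cv2.resize(im[150:250,100:240],None,fx=5,fy=5,interpolation=2))"
```

```text
time: 16.45
position: [0.53, 0.1886, 0.0692]
tool_rot: [0.439, -3.105, 0.0]
ft_force: [-8.6, 1.2, 7.6]
grip_width: 0.133
grip_force: 30.0
t 16.45 pos [0.53   0.1886 0.0692] grip 11.57 29.99 F [-8.63  1.24  7.62] q [-0.53  0.27  0.17  1.85 -0.05  1.04  1.51]
shift in tool now [21.   0.9 -0.6]  after turning [21.   0.8 -0.8]  turn [ 0.04 -0.33  0.08]
scene grey 10 30 49 x [49.2 76.1] y [-7.5 -6.6 -5.8]
scene grey 52 64 190 x [-45.7  89.9] y [-14.7  -6.6   2.8]
scene white 70 105 595 x [-19.3  90.6] y [-16.2  -6.7   3.7]
scene white 105 123 356 x [-7.8 91.4] y [-18.3  -6.7  12.3]
top grey 10 30 46 x [-51.5  84.9] y [-13.2  -5.3  -2.2]
top grey 52 64 37 x [-50.5  86.7] y [-5.8 -5.4 14.6]
top white 70 105 131 x [-49.6  88.8] y [-6.  -5.4  1.2]
top white 105 123 80 x [-48.7  89.9] y [-6.  -5.6  1.4]
top stop x 42 [88.5 96.1 98.7]
```

View pics/top8c.png

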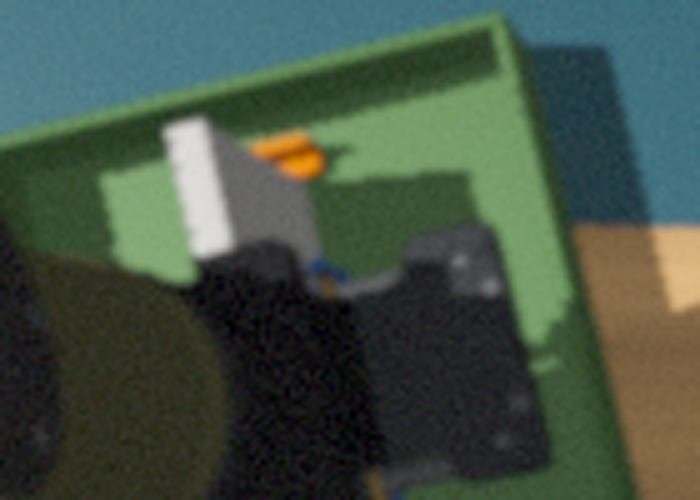

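The crop shows the divider's end at about (270,150) against the orange stop at (295,155). The stop has moved about 3.6 mm and the force is a steady 9 N, so I'll continue gently.

```bash
python3 -m handwheel '[[0.0,-0.001,0,0,0,0,0],[0.0,-0.001,0,0,0,0,0],[0.0,-0.001,0,0,0,0,0],[0.0,-0.0005,0,0,0,0,0],[0.0,0,0,0,0,0,0]]'; python3 go.py 0.5096 0.1836 0.070 106;python3 k.py 9 | grep -E 'stop|top grey'
```

```text
time: 17.18
position: [0.5334, 0.1895, 0.0693]
tool_rot: [0.439, -3.105, 0.0]
ft_force: [-9.9, -0.8, 8.3]
grip_width: 0.135
grip_force: 30.0
t 17.18 pos [0.5334 0.1895 0.0693] grip 11.76 29.99 F [-9.85 -0.8   8.32] q [-0.53  0.27  0.17  1.84 -0.05  1.04  1.51]
shift in tool now [24.5  0.9 -0.6]  after turning [24.5  0.8 -0.7]  turn [ 0.04 -0.33  0.08]
top grey 10 30 52 x [-49.2  89. ] y [-13.6  -5.4   7.4]
top grey 52 64 47 x [-50.   89.6] y [-5.8 -5.2 17.3]
top stop x 29 [91.8 98.7 99.9]
```

```bash
python3 -m handwheel '[[0.0,-0.0005,0,0,0,0,0],[0.0,-0.0003,0,0,0,0,0],[0.0,0,0,0,0,0,0]]'; python3 go.py 0.5096 0.1836 0.070 106;python3 k.py 10 | grep -E 'stop|top grey'
```

```text
time: 17.65
position: [0.5341, 0.1897, 0.0693]
tool_rot: [0.439, -3.105, 0.0]
ft_force: [-8.8, 0.4, 8.6]
grip_width: 0.137
grip_force: 30.0
t 17.65 pos [0.5341 0.1897 0.0693] grip 11.96 29.99 F [-8.85  0.43  8.6 ] q [-0.53  0.27  0.17  1.84 -0.05  1.04  1.51]
shift in tool now [25.2  0.9 -0.6]  after turning [25.2  0.9 -0.7]  turn [ 0.04 -0.34  0.08]
top grey 10 30 53 x [-49.2  90. ] y [-13.1  -5.3   6.8]
top grey 52 64 51 x [-49.2  90.7] y [-5.9 -5.3 18.4]
top stop x 17 [92.5 97.6 99.8]
```

```bash
python3 -m handwheel '[[0.04,0,0,0,0,0,0],[0.04,0,0,0,0,0,0],[0.04,0,0,0,0,0,0],[0.04,0,0,0,0,0,0],[0.04,0,0,-0.02,0,0,0],[0.04,0,0,-0.04,0,0,0],[0.04,0,0,-0.04,0,0,0],[0.04,0,0,-0.04,0,0,0],[0.04,0.02,-0.05,0,0,0,0],[0.04,0,-0.055,0,0,0,0],[0.04,0,-0.055,0,0,0,0],[0.04,0,-0.04,0,0,0,0]]'; python3 -m handwheel '[[0.04,0,0,0,0,0,0],[0.04,0,0,0,0,0,0]]'; python3 k.py 11
python3 -c "
import cv2
im=cv2.imread('pics/top11.png');cv2.imwrite('pics/top11c.png',cv2.resize(im[140:320,80:240],None,fx=3,fy=3,interpolation=2))"
```

```text
time: 19.25
position: [0.5734, -0.011, 0.2093]
tool_rot: [-0.435, 3.111, -0.001]
ft_force: [0.1, 0.6, 0.2]
grip_width: 0.462
grip_force: 0.0
time: 19.5
position: [0.5729, -0.007, 0.2089]
tool_rot: [0.44, -3.111, -0.001]
ft_force: [-0.2, 0.7, -0.5]
grip_width: 0.457
grip_force: 0.0
scene blue 15 35 259 x [-47.5  49.5] y [-15.1 -14.1  -9.1]
scene blue 52 64 77 x [-43.2  49.7] y [-18.5 -17.1 -15.1]
scene grey 10 30 49 x [48.9 74.3] y [-7.4 -6.4 -5.3]
scene grey 52 64 225 x [-41.6  93.6] y [-14.1  -6.3   3.7]
scene white 70 105 688 x [-41.6  94.4] y [-7.3 -6.3  3.5]
scene white 105 123 391 x [-39.8  95.4] y [-7.2 -6.3  3.7]
top blue 15 35 126 x [-44.1  47. ] y [-13.6 -13.  -11.8]
top blue 52 64 129 x [-47.6  45.2] y [-16.9 -15.  -13.1]
top grey 10 30 54 x [-49.5  89.8] y [-5.5 -5.   7.2]
top grey 52 64 154 x [-49.5  88.7] y [-5.9 -5.1 17.2]
top white 70 105 442 x [-44.3  90.5] y [-5.7 -5.1 -4.4]
top white 105 123 262 x [-44.1  91.3] y [-5.7 -5.1 -1. ]
top stop x 16 [92.6 97.6 99.9]
```

View pics/top11c.png

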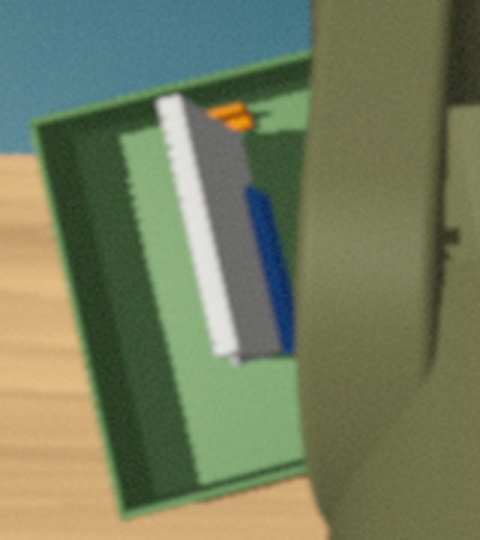

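The crop shows the divider from (172,100) to (225,350), standing between the cheek and the blue clip, with its end against the pushed-in orange stop at (230,115). The clip reads about 5.5 mm and the stop about 7.5 mm. The gripper is clear and still, so I'm handing in.

```bash
python3 -c "
from bench import ctrl
print(ctrl.close_job())"
```

```text
the job is handed in; nothing more can be done
None
```

I handed the job in at about 19.6 s: by the camera, the 12 mm divider (pinched at 11.8 mm) stands in the clip (about 5.5 mm), the stop is about 7.5 of its 8 mm in, and the gripper has let go; no verdict came back.

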